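# Find and press the concealed catch of the stock box

### The arm

A 6-joint arm with a two-finger parallel gripper is mounted at the origin on the work surface. World frame = base frame: x ahead of the robot, y to its left, z up, the work surface at z = 0. Lengths are in mm, angles in rad, forces in N, time in s.
With the tool pointing down it reaches from about 275 to 875 mm from the base axis. Payload 12.5 kg.
Tool frame: the origin (TCP) lies at the very end of the fingers, on their centre line; the grasp point (between the pads) lies 19 mm behind it; z points along the fingers, y is the line along which they close (so a half turn about z gives the same grasp; the last joint's range is limited). The gripper opens to 85 mm and grips with 20 to 120 N. Pads are 22 mm wide; open, the fingers measure 114 mm over their backs; the gripper's body (76 mm by 85 mm) begins 54 mm behind the grasp point. The pads swing forward as they close: fully open they stand 13 mm farther back than shut.
Start: joints at [1.071, 0.351, 1.652, -0, 1.139, -0.085], TCP at [221.622, 503.357, 210.69] pointing down, gripper open.
Joint ranges: [-2.75, 2.75], [-0.79, 2.1], [0.01, 2.65], [-1.57, 4.71], [0.07, 3.14], [-2.87, 2.87]. Speed limits (rad/s): [2.22, 2.22, 2.79, 3.14, 3.14, 3.14].

### API

Orientations are given as a rotation vector (axis times angle).
In Python, from bench import manip, optics gives the robot as it stands. The module is installed in compiled form; this text tells all that it offers. Calls block until the motion is done:
- manip.movep(position, orientation): joint-space move of the TCP to a pose.
- manip.movel(position, ori=None, vel=150, until_force=None): straight line of the TCP; ori=None keeps the orientation; vel is the mean speed in mm/s. With until_force (N) it stops when the force on the tool has changed by that much, and returns True; else False.
- manip.goto_joints(angles): joint-space move.
- manip.open_gripper() and manip.close_gripper(f_grip=None): open the fingers fully, or close them until they stop; f_grip is the grip in N (None keeps the last).
- manip.wait(seconds).
- manip.inverse_kinematics(position, orientation): joint angles nearest the present ones, or None.
- optics.read_camera(name): name is "scene" or "top"; returns a dict with "image" (480x640x3 uint8, blue, green, red), "camera_matrix" (3x3 intrinsics, pixels), "R" (3x3) and "t" (3): a world point X has camera coordinates R X + t. Camera axes: x right, y down, z forward; pixel columns grow to the right and rows downward; lengths in mm; the calibration is good to about 2 mm. A picture is of the moment at which its call begins. There is no depth.
A pose or a line that the arm cannot do raises manip.MotionError and nothing moves.
- manip.sign_off(): hands the job in; it is judged then, once.
Readings, each from a call of its own:
- manip.current_time_s(): time.
- manip.current_qpos(): joint angles.
- manip.current_joint_vel(): joint speeds.
- manip.current_tau(): joint torques, N m.
- manip.current_tcp_pos(): TCP position.
- manip.current_tool_rot(): TCP orientation.
- manip.current_contact_force(): force on the tool from outside, world axes, zero at the start.
- manip.current_wrist_torque(): the same for the moment, N m.
- manip.current_opening(): finger opening in mm.
- manip.current_gripper_force(): force on a finger pad.
Only numpy, scipy, OpenCV 4.12 (cv2) and the standard library are available. Lean on these libraries where they do the work, as an engineer would, in place of code of your own. Each camera call takes 0.05 s, during which the arm holds its last target. There are 200 camera calls.

### The job

The blue flap of the low stock box is held by a concealed catch: one of the five identical black caps lying flush in its flat metal panel gives way under a fingertip, while the other four are fixed. Feel gently across the caps to find the one that yields, never leaning hard on anything, and press it fully home so that the blue flap is lifted ajar and stays up; then take the hand away. Pick nothing up, and leave the bin, jar, tools and other loose things on the table where they are.

Things in the scene. Friction and masses are not known exactly. Their poses are not given: they have to be found in the camera images.
- console: the stock box, fixed to the table: 200 mm (its x) by 360 mm (its y) by 70 mm high; origin at the centre of its underside, on the table, z up; yaw varies. Front strip, x = -100 to -10 mm: flat metal panel with the caps. Behind it, x = -8 to 100 mm: the blue flap, flush with the panel, full width, hinged along its far edge at x = 100 mm
- panel (a point): middle of the panel's row of caps, on the panel's top, 70 mm above the table; axes as the box's. Five identical square black caps, 44 x 44 mm, tops level with the panel, in 46 mm square holes, centred at y = -112, -56, 0, 56 and 112 mm from this point. One of them, a different one each time, is the catch; the other four are rigid
- catch (a joint): how far the live cap is pressed in, straight down: 0 = level with the panel, 0.008 m = fully home at its stop. No spring: it resists with about 4 to 6 N while it moves and stays where it is left. The reading does not tell which of the five caps it is
- flap (a joint): opening of the blue flap about its far edge: 0 = shut and flush, 0.35 rad = as far ajar as it goes (near edge about 37 mm above the panel). A linkage lifts it in step with the catch, 0.35 rad for 8 mm, and holds it there; it does not reach the space above the caps
- bolt_bin: open blue plastic bin with steel bolts in it, 150 x 100 x 70 mm high, loose, standing just beyond the stock box's +y end; origin at the centre of its underside
- jar: closed jar with a yellow cap, 66 mm diameter, 90 mm high, loose, beside the stock box's -y end; origin at the centre of its underside
- wrench: steel wrench lying loose on the table between the robot and the stock box; origin near its middle, on the table
- carton: small loose cardboard carton, 110 x 90 x 60 mm high, at the robot's right; origin at the centre of its underside
- mug: white mug, 80 mm wide, 90 mm high, loose, at the robot's right; origin at the centre of its underside
- tape_roll: amber roll of tape lying flat, 100 mm across, 48 mm high, loose, at the robot's left; origin at the centre of its underside
- screwdriver: screwdriver lying loose at the robot's left; origin near its middle, on the table

How it is judged (in metres and radians):
On the way:
1. the live cap is pressed fully home (value of joint catch above 0.0065 m), for 0.2 s.
At the end, for the whole second after the job is handed in: The catch is pressed in at least 6.5 mm of its 8 mm and stays there, the flap stands ajar by at least 0.27 rad and is at rest, and every loose thing is within 15 mm of where it began (value of joint catch above 0.0065 m and value of joint flap above 0.27 rad and velocity of joint flap between -0.05 and 0.05 rad/s and distance of each of bolt_bin, jar, wrench, carton, mug, tape_roll, screwdriver from where it was at the start of the episode below 0.015 m); the robot touches nothing.
It fails at once if the fingers lean on something with more than 50 N (contact force between the fingers and anything else above 50 N).
It fails at once if a loose thing is lifted, carried or shifted by more than 15 mm (not (distance of each of bolt_bin, jar, wrench, carton, mug, tape_roll, screwdriver from where it was at the start of the episode below 0.015 m)).
It also fails if it takes over 51 s, if anything falls off the work surface, if the arm or the gripper's body presses on something with over 40 N, if the wrist force passes 120 N, or if a joint passes its speed limit or range.

## Working session

There is one attempt and no reset: what is moved stays moved. The work goes in short steps, each a Python script; the robot and the scene stay as the last script left them, time stands still between calls to the robot, and variables do not carry over. Pictures are saved under pics/ and viewed, at most 10 in all, crops included, and the job is handed in when it is done.

```bash
mkdir -p pics; python3 - <<'E'
from bench import manip, optics
import cv2,numpy as np
for n in("top","scene"):
    c=optics.read_camera(n); cv2.imwrite(f"pics/{n}0.png",c["image"])
    print(n,np.round(c["camera_matrix"],1).tolist(),np.round(c["R"],3).tolist(),np.round(c["t"],1).tolist())
print(manip.current_time_s(),manip.current_tool_rot(),manip.current_contact_force())
E
```

```text
top [[598.9, 0.0, 308.6], [0.0, 598.9, 236.1], [0.0, 0.0, 1.0]] [[-0.01, -1.0, 0.011], [-0.985, 0.009, -0.17], [0.17, -0.012, -0.985]] [-19.6, 558.7, 1512.4]
scene [[619.2, 0.0, 318.9], [0.0, 619.2, 243.7], [0.0, 0.0, 1.0]] [[0.245, 0.969, 0.021], [0.555, -0.123, -0.823], [-0.795, 0.213, -0.568]] [-122.6, -264.3, 2237.2]
0.1 [-6.46787677e-01 -3.07400658e+00  1.63136579e-03] [-0.28870739 -0.16172885  0.13717739]
```

View pics/top0.png

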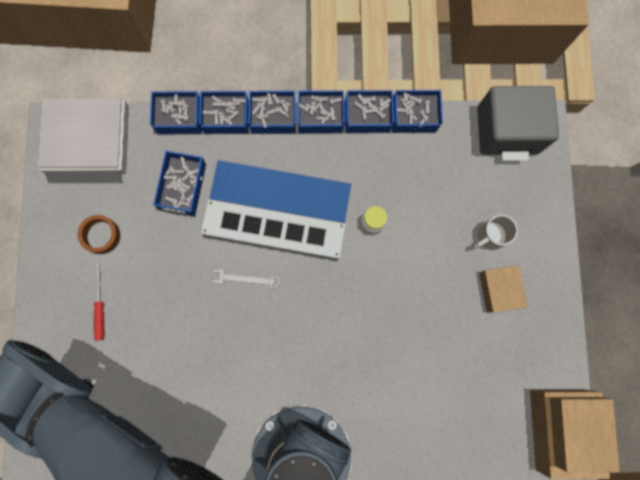

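View pics/scene0.png

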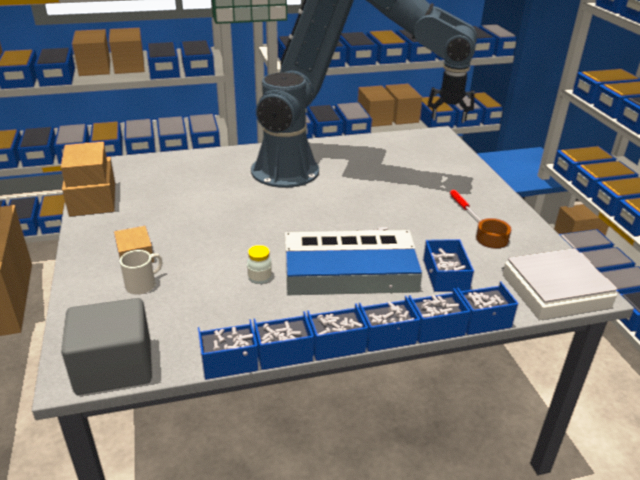

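The top view shows five black caps in a row at about (231,221), (252,225), (273,229), (295,232) and (317,236). The box is yawed by about -10°, with clear space above the caps. Next I'll refine the cap positions and approach.

```bash
cat > h.py <<'E'
from bench import manip, optics
import cv2,numpy as np,time
from scipy.spatial.transform import Rotation as Ro
def caps(n,roi,thr=60):
    c=optics.read_camera(n); g=c["image"].max(2); x0,y0,x1,y1=roi
    m=np.zeros_like(g); m[y0:y1,x0:x1]=(g[y0:y1,x0:x1]<thr)*255
    _,_,st,ce=cv2.connectedComponentsWithStats(m)
    P=[]
    for s,p in zip(st[1:],ce[1:]):
        if s[4]<60: continue
        d=c["R"].T@np.linalg.inv(c["camera_matrix"])@[*p,1]; o=-c["R"].T@c["t"]
        P.append((o+d*(70-o[2])/d[2])[:2])
    return np.array(sorted(P,key=lambda p:-p[1]))
E
python3 - <<'E'
from h import *
P=caps("top",(215,205,335,250)); Q=caps("scene",(295,232,405,248))
print(P.round(1).tolist(),Q.round(1).tolist())
S=P if len(Q)!=5 else (P+Q)/2
d=S[0]-S[-1]; print(np.linalg.norm(d))
yaw=np.arctan2(-d[0],d[1]); u=d/np.linalg.norm(d); c=S.mean(0)
C=np.array([c+u*k for k in(112,56,0,-56,-112)])
print("yaw",yaw,C.round(1).tolist())
best=None
for k in range(4):
    o=(Ro.from_euler('z',yaw+k*np.pi/2)*Ro.from_euler('x',np.pi)).as_rotvec()
    q=[manip.inverse_kinematics([*p,120],o) for p in C]
    print(k,[None if a is None else np.round(a,2).tolist() for a in q[::4]])
np.savez("c.npz",C=C,yaw=yaw)
E
```

```text
[[597.2, 176.3], [586.6, 121.9], [576.0, 66.6], [565.6, 11.6], [555.4, -43.0]] [[597.8, 176.2], [585.6, 121.7], [576.9, 66.7], [566.6, 11.4], [555.3, -44.2]]
223.8922948301147
yaw -0.18926163163092208 [[597.4, 176.5], [586.8, 121.5], [576.3, 66.5], [565.8, 11.5], [555.2, -43.5]]
0 [[0.21, 0.58, 1.53, -0.0, 1.03, 1.97], [-0.16, 0.47, 1.72, -0.0, 0.95, 1.6]]
1 [[0.21, 0.58, 1.53, -0.0, 1.03, 0.4], [-0.16, 0.47, 1.72, -0.0, 0.95, 0.03]]
2 [[0.21, 0.58, 1.53, -0.0, 1.03, -1.17], [-0.16, 0.47, 1.72, 0.0, 0.95, -1.54]]
3 [[0.21, 0.58, 1.53, -0.0, 1.03, -2.74], None]
```

```bash
cat >> h.py <<'E'
def setup():
    z=np.load("c.npz"); return z["C"],(Ro.from_euler('z',z["yaw"]+np.pi/2)*Ro.from_euler('x',np.pi)).as_rotvec()
def feel(p):
    manip.movel([*p,78],vel=120)
    hit=manip.movel([*p,66],vel=10,until_force=10)
    z=manip.current_tcp_pos()[2]; f=manip.current_contact_force()
    print(hit,np.round(z,2),np.round(f,1),round(manip.current_time_s(),2))
    return hit,z
E
python3 - <<'E'
from h import *
C,o=setup()
manip.close_gripper(20)
manip.movep([*C[0],110],o)
print(manip.current_time_s(),manip.current_contact_force(),manip.current_opening())
hit,z=feel(C[0])
if hit: manip.movel([*C[0],80],vel=60)
print(manip.current_time_s())
E
```

```text
2.8083 [-0.04624483 -0.92797803  0.05384056] 0.06367380533295623
False 66.04 [-0.1 -0.7 -0.5] 4.58
4.575
```

```bash
python3 - <<'E'
from h import *
c=optics.read_camera("scene")["image"]
cv2.imwrite("pics/s1.png",cv2.resize(c[170:310,240:480],None,fx=3,fy=3,interpolation=cv2.INTER_CUBIC))
print(manip.current_contact_force(),manip.current_tcp_pos())
E
```

```text
[-0.35234552  0.59954552 -0.38004871] [597.41157628 176.51290617  66.05946955]
```

View pics/s1.png

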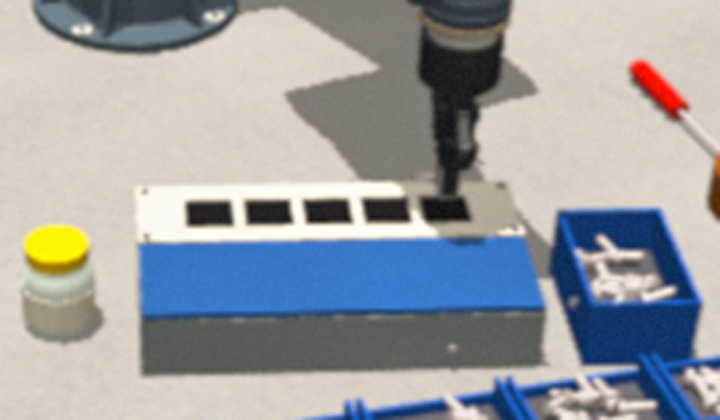

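The crop shows the fingertip on the rightmost (+y) cap, near (450,195). From this view I can't tell whether the flap at (340,275) has risen, so I'll compare it with the initial picture numerically.

```bash
python3 - <<'E'
from h import *
a=cv2.imread("pics/scene0.png");b=optics.read_camera("scene")["image"]
for col in(300,340,370):
    for im in(a,b): print(col,im[244:282,col,2].tolist())
E
```

```text
300 [250, 251, 251, 251, 252, 251, 196, 96, 56, 52, 55, 50, 51, 52, 53, 54, 50, 55, 54, 55, 55, 55, 51, 55, 54, 55, 53, 57, 54, 51, 36, 42, 66, 84, 84, 86, 87, 89]
300 [253, 253, 252, 252, 253, 254, 202, 104, 56, 52, 57, 60, 54, 58, 57, 55, 58, 55, 58, 55, 55, 54, 54, 57, 56, 54, 55, 55, 55, 57, 44, 47, 72, 84, 87, 88, 86, 87]
340 [252, 252, 252, 252, 254, 222, 121, 60, 50, 52, 55, 52, 55, 53, 51, 52, 52, 57, 55, 52, 53, 56, 54, 52, 54, 55, 52, 55, 53, 44, 49, 80, 87, 85, 85, 87, 87, 88]
340 [253, 254, 253, 254, 255, 229, 129, 62, 54, 53, 57, 57, 57, 56, 52, 58, 57, 58, 57, 53, 59, 56, 54, 56, 55, 59, 60, 58, 57, 47, 51, 83, 91, 89, 89, 86, 89, 87]
370 [183, 250, 254, 254, 246, 166, 81, 54, 54, 57, 55, 53, 53, 53, 56, 54, 53, 51, 54, 55, 55, 54, 55, 55, 54, 54, 57, 60, 53, 40, 59, 96, 91, 88, 89, 87, 88, 89]
370 [186, 254, 255, 255, 249, 173, 79, 55, 56, 56, 55, 55, 56, 58, 60, 57, 58, 58, 56, 62, 55, 57, 58, 60, 58, 56, 60, 61, 54, 43, 58, 98, 96, 90, 89, 92, 94, 91]
```

The flap has not moved and no force registers, so the tip hasn't touched yet. I'll go on down gently until it makes contact.

```bash
python3 - <<'E'
from h import *
C,o=setup()
for z in range(65,54,-1):
    hit=manip.movel([*C[0],z],vel=10,until_force=8)
    print(hit,np.round(manip.current_tcp_pos(),2)[2],np.round(manip.current_contact_force(),1),round(manip.current_time_s(),2))
    if hit or abs(manip.current_contact_force()[2])>8: break
E
```

```text
False 64.93 [ 0.  -0.3 -0.1] 4.92
False 63.93 [-0.   0.1  0. ] 5.17
False 62.92 [-0.3  0.6  0.3] 5.42
False 61.91 [0.3 1.1 0.7] 5.67
False 60.93 [-0.1  1.1 -0.3] 5.92
False 59.92 [-0.1  0.2 -0.3] 6.17
False 58.92 [ 0.4 -0.6 -0.1] 6.42
False 57.95 [ 0.1 -0.7 -0.4] 6.67
False 56.92 [-0.1 -0.   0.7] 6.92
False 55.9 [ 0.2 -0.5  0.5] 7.17
False 54.91 [ 0.  -0.4 -0.8] 7.42
```

```bash
python3 - <<'E'
from h import *
ims=[]
for n,(x,y) in(("scene",(340,200)),("top",(190,190))):
    c=optics.read_camera(n); ims.append(cv2.resize(c["image"][y:y+60,x:x+80],(400,300),interpolation=cv2.INTER_CUBIC))
    for zz in(55,70): 
        X=np.array([597.4,176.5,zz]); q=c["camera_matrix"]@(c["R"]@X+c["t"]); print(n,zz,(q[:2]/q[2]-[x,y])*5)
cv2.imwrite("pics/s2.png",np.hstack(ims))
E
```

```text
scene 55 [237.66953042 218.88148742]
scene 70 [239.87555731 197.17751972]
top 55 [204.9555011  157.72153912]
top 70 [201.54757779 152.06760248]
```

View pics/s2.png

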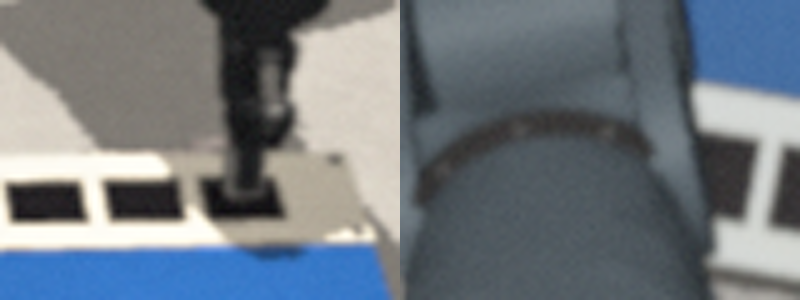

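The left half shows the tip at about (243,198), right at the cap surface and centred (the projected cap centre is (240,197)). So the real tip sits about 15 mm above the stated TCP. I'll continue gently and watch the joint torques too, in case the force reading is dead.

```bash
python3 - <<'E'
from h import *
C,o=setup()
t0=manip.current_tau()
for z in np.arange(54,44,-1.):
    hit=manip.movel([*C[0],z],vel=8,until_force=8)
    f=manip.current_contact_force();dt=manip.current_tau()-t0
    print(hit,np.round(manip.current_tcp_pos(),2)[2],np.round(f,1),np.round(dt[1:3],1),round(manip.current_time_s(),2))
    if hit or abs(f[2])>8 or abs(dt[1])>8: break
E
```

```text
False 53.94 [ 1.3 -0.4 -0.4] [-0.  0.] 7.8
False 52.9 [ 0.3 -0.4 -0.7] [-0.   0.1] 8.07
False 51.93 [ 0.3  0.7 -0.5] [-0.1  0.1] 8.35
False 50.92 [0.3 0.1 0.7] [-0.1  0.2] 8.62
False 49.94 [-0.3  0.   0.6] [-0.1  0.2] 8.9
True 49.5 [-2.2  0.1  4.5] [2.8 1.2] 9.11
```

```bash
python3 - <<'E'
from h import *
C,o=setup()
hit=manip.movel([*C[0],47],vel=5,until_force=10)
print(hit,manip.current_tcp_pos()[2],manip.current_contact_force().round(1),manip.current_time_s())
b=optics.read_camera("scene")["image"]; print(b[244:256,340,2].tolist())
E
```

```text
True 49.474558552142604 [-1.9 -0.1  5.1] 9.3583
[254, 254, 253, 254, 255, 227, 125, 64, 51, 55, 55, 55]
```

Cap 1 is rigid, with contact at TCP z of about 49.6, so the real tip is about 20 mm short of the stated TCP. I'll use that level to feel the others.

```bash
python3 - <<'E'
from h import *
C,o=setup()
manip.movel([*C[0],62],vel=60)
for i in range(1,5):
    manip.movel([*C[i],62],vel=120); manip.movel([*C[i],54],vel=50)
    hit=manip.movel([*C[i],46.5],vel=6,until_force=10)
    z=manip.current_tcp_pos()[2]
    print(i,hit,round(z,2),manip.current_contact_force().round(1),round(manip.current_time_s(),2))
    if z<48.2: break
    manip.movel([*C[i],62],vel=60)
E
```

```text
1 True 49.5 [-0.7  0.   4.7] 11.52
2 False 46.53 [-1.4 -0.2  3.4] 14.21
```

The middle cap yields. I'll press it home to the stop.

```bash
python3 - <<'E'
from h import *
C,o=setup()
hit=manip.movel([*C[2],40],vel=8,until_force=14)
print(hit,manip.current_tcp_pos()[2],manip.current_contact_force().round(1)); manip.wait(0.4)
manip.movel([*C[2],80],vel=60); manip.movel([*C[2],200],vel=120)
p=C[2]*0.6; manip.movel([*p,250],vel=200)
print(manip.current_time_s(),manip.current_contact_force().round(1))
c=optics.read_camera("scene")["image"]
cv2.imwrite("pics/s3.png",cv2.resize(c[190:310,240:480],None,fx=3,fy=3,interpolation=cv2.INTER_CUBIC))
E
```

```text
True 41.440592348655095 [-1.5  0.4  6.3]
18.55 [0.7 0.5 0.6]
```

View pics/s3.png

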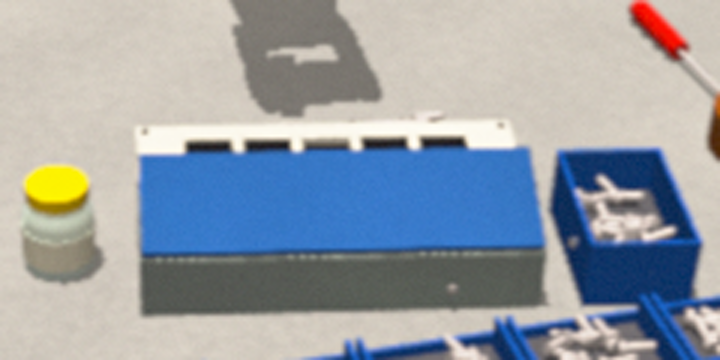

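The blue flap stands ajar, with its near edge raised to row 150 and partly hiding the caps. The middle cap, at (325,145), is sunk in. The jar and bin haven't moved and the hand is clear.

```bash
python3 -c "
from bench import manip
print(manip.sign_off())"
```

```text
the job is handed in; nothing more can be done
None
```

The middle cap (y = 0) was the live one: I pressed it about 8 mm to its stop, the flap stands ajar, the hand is clear, and the job was handed in at about 18.6 s; no verdict came back.

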